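# Tip the short carton out of the packed caddy and stand it on the serving board

### The arm

A 7-joint arm with a two-finger parallel gripper is mounted at the origin on a cart in front of the work surface, level with it; the furniture and walls round the work are solid. World frame = base frame: x ahead of the robot, y to its left, z up, the work surface at z = 0. Lengths are in m, angles in rad, forces in N, time in s.
With the tool pointing down it reaches from about 0.4 to 0.9 m from the base axis. Payload 5.5 kg.
Tool frame: the origin (TCP) lies midway between the tips of the shut fingers; the grasp point (between the pads) lies manip.pinch_z behind it (manip.pinch_z is the distance from the TCP to the grasp point, in m); z points along the fingers, y is the line along which they close (so a half turn about z gives the same grasp; the last joint's range is limited). The gripper opens to 92 mm and grips with 3 to 60 N. Pads are 19 mm wide; open, the fingers measure 130 mm over their backs; the gripper's body (75 mm by 190 mm) begins 47 mm behind the grasp point.
Start: joints at [-0.909, 0.501, -0.427, 1.55, 0.221, 1.138, -0.21], TCP at [0.252, 0.599, 0.227] pointing down, gripper open.
Joint ranges: [-2.88, 2.88], [-0.31, 2.03], [-1.54, 1.56], [0.2, 2.42], [-1.41, 4.55], [0.19, 2.02], [-2.57, 2.57]. Speed limits (rad/s): [2.57, 2.57, 3.14, 3.14, 3.14, 3.14, 3.14].

### API

Orientations are given as a 3x3 rotation matrix whose columns are the frame's x, y, z axes.
In Python, from plant import manip, solver, eyes, finish_job, spotter gives the robot as it stands. Calls block until the motion is done:
- manip.reach(position, orientation): joint-space move of the TCP to a pose.
- manip.move_straight(position, attitude=None, max_speed=0.15, max_force=None): straight line of the TCP; attitude=None keeps the orientation; max_speed is the mean speed in m/s. With max_force (N) it stops when the force on the tool has changed by that much, and returns True; else False.
- manip.set_joints(angles): joint-space move.
- manip.command_gripper(opening): finger opening in m; the grip force is fixed at half the most; returns when the fingers have stopped.
- manip.hold(seconds).
- solver.inverse_kinematics(position, orientation): joint angles nearest the present ones, or None.
- eyes.grab_frame(name): name is "scene" or "top"; returns a dict with "img" (420x560x3 uint8, red, green, blue), "K" (3x3 intrinsics, pixels), "rvec" (rotation vector, rad) and "tvec" (3), from world to camera coordinates, as OpenCV has them. Camera axes: x right, y down, z forward; pixel columns grow to the right and rows downward; lengths in m; the calibration is good to about 2 mm. A picture is of the moment at which its call begins. There is no depth.
A pose or a line that the arm cannot do raises manip.Unreachable and nothing moves.
- finish_job(): hands the job in; it is judged then, once.
Trained networks look in a picture, given as the dict that the camera call returned (one of the last four; its "shot" number tells which), for a name from the list of things; names that differ only in an ending like _2 or _b are one class to them, and where a whole thing is asked for, a point or a joint stands for the part that bears it (a point fixed in the world has none). Each returns a list of dicts, best first, with "p" (0 to 1); they miss things now and then, are a little off and sometimes report something else, mostly with a low value. They report only what shows in the picture. A call takes as long as a camera call.
- spotter.look_for(picture, query): "at" ([column, row] as shares, 0 to 1, of the picture: columns of its width, rows of its height, amid what is visible of it).
Readings, each from a call of its own:
- manip.current_time_s(): time.
- manip.current_joints(): joint angles.
- manip.current_qd(): joint speeds.
- manip.current_effort(): joint torques, N m.
- manip.current_eef_pos(): TCP position.
- manip.current_tool_rot(): TCP orientation.
- manip.current_ft_force(): force on the tool from outside, world axes, zero at the start.
- manip.current_torque(): the same for the moment, N m.
- manip.current_gripper_width(): finger opening in m.
- manip.current_grip_force(): force on a finger pad.
Only numpy, scipy, OpenCV 4.12 (cv2) and the standard library are available. Lean on these libraries where they do the work, as an engineer would, in place of code of your own. Each camera call takes 0.05 s, during which the arm holds its last target. There are 200 camera calls.

### The job

Fetch the shortest of the three cartons packed side by side in the wooden caddy. Tip it forward by its top edge until it leans on the caddy's front rail, then grip it by its exposed upper end, lift it out and set it down gently, standing upright on its bottom, wholly on the round part of the wooden serving board. Leave the two taller cartons standing where they are, do not disturb the mug, cup and teaspoon, let go of the carton and move clear.

Things in the scene. Friction and masses are not known exactly. Their poses are not given: they have to be found in the camera images.
- short_carton: the carton to fetch: plain cardboard, 105 deep (x) x 50 thick (y) x 180 mm high (z), about 0.25 kg, 20 mm lower than the other two. Origin: centre of its underside; z up, -x its front face. Its place in the row varies; 2 mm play at each side. Tipped over its lower front edge past about 30 degrees it overbalances and rests on the front rail, leaning about 40; before that it falls back
- tall_carton_a: a taller neighbour carton, same look, 105 x 50 x 200 mm, same origin and axes, stands in the same row
- tall_carton_b: the other taller neighbour carton, 105 x 50 x 200 mm, same origin and axes
- caddy: fixed wooden caddy, open at front and top. Origin on the worktop, mid-width, at the inner face of its front lip; +x to its back, y along the row, z up. Floor top at z = 10 mm. Slots at y = -52, 0, 52. Cheeks 10 mm thick, 178 mm over all, 140 mm high from lip to back. Back panel at x = 114 to 122 mm is only 65 mm high: free space behind the cartons' upper part
- caddy_lip (a point): mid-width on top of the caddy's steel front lip, 4 mm thick, 8 mm above the caddy's floor (18 mm above the worktop); carton fronts stand 1 to 2 mm behind it and tip about it
- caddy_rail (a point): middle of the axis of the caddy's round steel front rail, 10 mm thick, across the whole width, 60 mm in front of the caddy's origin, 82 mm above the worktop; carried by low side arms (67 to 97 mm above the worktop) that reach 78 mm forward of the origin
- board: fixed round beech serving board with a short handle, 212 x 260 x 13 mm, lying flat; origin: centre of its outline's underside, handle towards its own -y, which points to the left as seen from the robot
- board_mid (a point): centre of the round part of the serving board, on its top face, 13 mm above the worktop; the round part has a radius of 106 mm
- mug: white mug with green dots, 78 mm across, 93 mm high, standing loose near the board; origin centre of its underside
- steel_cup: plain metal cup, 52 mm across, 72 mm high, standing loose between caddy and board; origin centre of its underside
- teaspoon: teaspoon 132 mm long lying loose on the worktop in front of the caddy; origin under its middle

How it is judged:
On the way, in this order (a step that is already met when the one before it is completed fails the run):
1. the short carton is tipped forward by more than 30 degrees onto the front rail, its foot still in the caddy behind the lip (angle between short_carton's own z axis and vertical above 0.524 rad and contact force between short_carton and caddy above 0.3 N and z of short_carton in the frame of caddy below 0.07 m and x of short_carton in the frame of caddy above 0 m), for 0.2 s.
2. the short carton is gripped and lifted clear of the caddy (contact force between the fingers and short_carton above 0.5 N and contact force between short_carton and caddy below 0.05 N and height (world z) of short_carton above 0.09 m), for 0.2 s.
At the end, for the whole second after the job is handed in: the short carton stands upright (within 3.4 degrees), at rest and released, its whole underside on the round part of the board (its centre within 48 mm of the round part's centre); both taller cartons stand upright in the caddy within 30 mm of where they were (horizontal distance between short_carton and board_mid below 0.048 m and angle between short_carton's own z axis and vertical below 0.06 rad and height (world z) of short_carton between 0.009 and 0.018 m and linear speed of short_carton below 0.02 m/s and angle between each of tall_carton_a, tall_carton_b's own z axis and vertical below 0.1 rad and distance of each of tall_carton_a, tall_carton_b from where it was at the start of the episode below 0.03 m); the robot touches nothing.
It fails at once if a taller carton tipped or pulled up (angle between any of tall_carton_a, tall_carton_b's own z axis and vertical above 0.3 rad or height (world z) of any of tall_carton_a, tall_carton_b above 0.05 m).
It fails at once if the mug, the cup or the teaspoon pushed more than 30 mm (distance of any of mug, steel_cup, teaspoon from where it was at the start of the episode above 0.03 m).
It fails at once if the short carton dropped onto the board (falling faster than 0.5 m/s out of the fingers) (horizontal distance between short_carton and board_mid below 0.15 m and contact force between the fingers and short_carton below 0.1 N and linear speed of short_carton above 0.5 m/s).
It also fails if it takes over 64 s, if anything falls off the work surface, if the arm or the gripper's body presses on something with over 40 N, if the wrist force passes 120 N, or if a joint passes its speed limit or range.

## Working session

There is one attempt and no reset: what is moved stays moved. The work goes in short steps, each a Python script; the robot and the scene stay as the last script left them, time stands still between calls to the robot, and variables do not carry over. Pictures are saved under pics/ and viewed, at most 10 in all, crops included, and the job is handed in when it is done.

```bash
mkdir -p pics; ls; cat > h.py <<'E'
import numpy as np, cv2
from plant import manip, solver, eyes, finish_job, spotter
def cam(f):
    R=cv2.Rodrigues(np.array(f["rvec"],float))[0]; return np.array(f["K"],float),R,np.array(f["tvec"],float).ravel()
def proj(f,P):
    return cv2.projectPoints(np.atleast_2d(np.array(P,float)),np.array(f["rvec"],float),np.array(f["tvec"],float),np.array(f["K"],float),None)[0][:,0]
def back(f,uv,z):
    K,R,t=cam(f); d=R.T@np.linalg.inv(K)@[uv[0],uv[1],1]; c=-R.T@t; return c+d*(z-c[2])/d[2]
def save(f,n): cv2.imwrite("pics/"+n,cv2.cvtColor(f["img"],cv2.COLOR_RGB2BGR))
E
python3 - <<'E'
from h import *
for n in("scene","top"):
    f=eyes.grab_frame(n); save(f,n+"0.png"); K,R,t=cam(f); print(n,K[0,0],(-R.T@t).round(3),R[2].round(3))
    for q in "short_carton tall_carton_a caddy caddy_lip caddy_rail board board_mid mug steel_cup teaspoon".split():
        r=spotter.look_for(f,q)
        print(q,[(round(d["p"],2),(np.array(d["at"])*[560,420]).round(1).tolist(),back(f,np.array(d["at"])*[560,420],{"board":.013,"board_mid":.013,"caddy_lip":.018,"caddy_rail":.082,"short_carton":.19,"tall_carton_a":.21}.get(q,.04)).round(3).tolist()) for d in r[:4]])
print(manip.pinch_z,manip.current_tool_rot().round(2).tolist(),manip.current_gripper_width())
E
```

```text
pics
scene 398.5272744995508 [0.174 0.816 0.643] [ 0.371 -0.689 -0.623]
short_carton [(0.91, [253.7, 133.9], [0.614, 0.101, 0.19]), (0.64, [250.9, 173.6], [0.534, 0.247, 0.19])]
tall_carton_a [(0.6, [257.4, 113.8], [0.638, 0.041, 0.21]), (0.59, [260.3, 102.3], [0.665, -0.021, 0.21])]
caddy [(0.82, [255.6, 174.0], [0.641, 0.054, 0.04])]
caddy_lip [(0.96, [256.0, 174.4], [0.656, 0.028, 0.018])]
caddy_rail [(0.79, [256.6, 176.9], [0.599, 0.117, 0.082])]
board [(0.68, [238.6, 294.7], [0.475, 0.403, 0.013])]
board_mid [(0.85, [236.7, 296.7], [0.476, 0.409, 0.013])]
mug []
steel_cup [(0.93, [260.2, 209.7], [0.554, 0.18, 0.04])]
teaspoon [(0.38, [237.8, 297.8], [0.46, 0.428, 0.04])]
top 417.24094646320015 [0.176 0.051 0.855] [ 0.391  0.123 -0.912]
short_carton [(0.92, [343.2, 149.9], [0.608, 0.06, 0.19])]
tall_carton_a [(0.81, [368.1, 160.5], [0.587, 0.013, 0.21]), (0.73, [393.5, 166.0], [0.589, -0.033, 0.21]), (0.5, [171.0, 211.9], [0.392, 0.31, 0.21])]
caddy [(0.71, [341.4, 204.8], [0.571, 0.035, 0.04])]
caddy_lip [(0.94, [352.4, 205.0], [0.588, 0.011, 0.018])]
caddy_rail [(0.77, [350.8, 205.3], [0.555, 0.017, 0.082])]
board [(0.86, [171.7, 212.4], [0.458, 0.388, 0.013]), (0.28, [337.6, 280.8], [0.414, 0.002, 0.013])]
board_mid [(0.9, [170.8, 209.5], [0.464, 0.392, 0.013])]
mug [(0.96, [291.7, 274.5], [0.393, 0.094, 0.04]), (0.23, [355.9, 202.8], [0.584, 0.006, 0.04])]
steel_cup [(0.78, [274.5, 197.0], [0.547, 0.178, 0.04])]
teaspoon [(0.9, [338.6, 286.2], [0.397, -0.001, 0.04])]
0.0188 [[-0.92, 0.39, -0.0], [0.39, 0.92, 0.0], [0.0, 0.0, -1.0]] 0.09174831651903861
```

```bash
python3 - <<'E'
import cv2
a=cv2.imread("pics/top0.png"); c=a[90:320,230:430]; cv2.imwrite("pics/topc.png",cv2.resize(c,None,fx=2.6,fy=2.6,interpolation=cv2.INTER_CUBIC))
E
```

```text
(no output)
```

View pics/scene0.png

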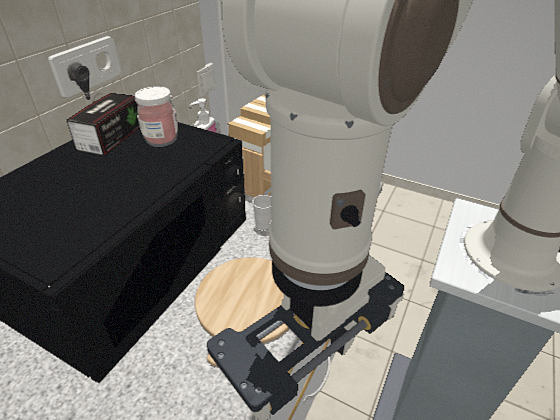

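View pics/top0.png

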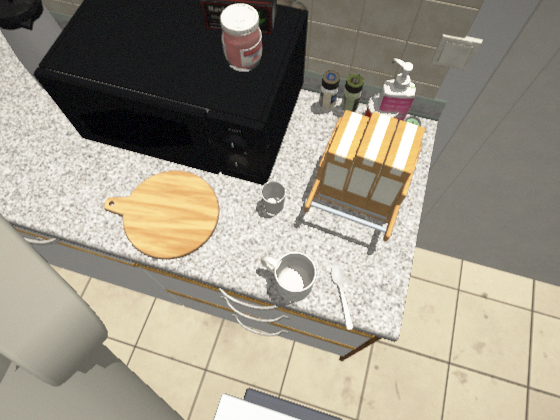

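View pics/topc.png

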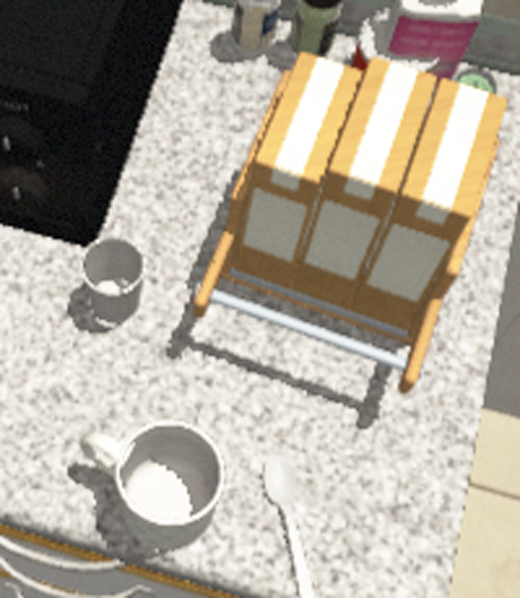

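The top view shows that the carton nearest the microwave (343,150) is the short one, on the left. The rail runs (313,203)–(387,228). The microwave is to the left and jars and a bottle stand behind, at (328,90) and (398,80). Next I'll fit the caddy pose and check clearances.

```bash
python3 - <<'E'
from h import *
from scipy.optimize import least_squares
f=eyes.grab_frame("top")
C=lambda u,v:(u/2.6+230,v/2.6+90)
def T(p,P): 
    c,s=np.cos(p[2]),np.sin(p[2]); P=np.array(P); return np.c_[p[0]+c*P[:,0]-s*P[:,1],p[1]+s*P[:,0]+c*P[:,1],P[:,2]]
px={1:[(257,165),(322,185),(357,70),(293,55)],0:[(333,170),(402,193),(432,75),(367,58)],-1:[(405,190),(472,215),(505,97),(442,80)]}
rail=[(215,293),(408,360)]
for short in(1,0,-1):
    P=[];U=[]
    for k in px:
        h=.19 if k==short else .21
        P+=[[.0015,k*.052+.025,h],[.0015,k*.052-.025,h],[.1065,k*.052-.025,h],[.1065,k*.052+.025,h]];U+=[C(*q) for q in px[k]]
    P+=[[-.06,.079,.082],[-.06,-.079,.082]];U+=[C(*q) for q in rail]
    r=least_squares(lambda p:(proj(f,T(p,P))-np.array(U)).ravel(),[.57,.02,0],loss='soft_l1')
    print(short,r.x.round(4),r.cost.round(2)); 
    e=(proj(f,T(r.x,P))-np.array(U)).round(1)
    if r.cost<80: print(e.tolist())
for n,q,z in [("mw bottom back",(302,90),0),("mw bottom front",(270,182),0),("mw top",(308,15),.25),("bottle base~",(385,125),0),("pump top",(403,62),.2),("jar1 top",(330,73),.1),("jar2 top",(354,77),.1),("boardedge R",(219,213),.013),("boardedge T",(172,171),.013),("B",(172,256),.013),("L",(124,213),.013)]:
    print(n,back(f,q,z).round(3))
E
```

```text
1 [ 0.5871  0.0095 -0.0525] 13.24
[[-1.2, -0.0], [-0.2, 0.2], [1.1, 0.1], [0.8, -1.2], [-1.6, 0.6], [-0.9, -0.1], [1.2, -0.6], [0.3, -1.4], [-1.0, 1.4], [1.0, 0.1], [0.6, -1.2], [-1.6, -2.2], [-0.3, 2.9], [1.3, 1.7]]
0 [ 0.5888  0.0097 -0.0594] 59.9
[[0.1, -6.9], [1.7, -6.4], [3.6, -7.0], [2.8, -8.6], [-3.2, 5.4], [-3.3, 4.7], [-1.0, 5.2], [-1.3, 4.4], [-0.9, 0.6], [1.0, -0.5], [1.0, -1.7], [-1.1, -2.7], [-0.3, 1.9], [1.1, 1.1]]
-1 [ 0.5875  0.0074 -0.0069] 54.96
[[0.5, -4.2], [2.6, -4.9], [1.6, -6.4], [0.4, -6.9], [-0.6, 1.2], [0.4, -0.5], [-0.1, -1.6], [-1.2, -1.5], [-2.2, 6.5], [-0.6, 4.0], [-3.7, 2.9], [-5.5, 3.0], [1.5, 5.0], [4.2, 0.6]]
mw bottom back [0.877 0.206 0.   ]
mw bottom front [0.599 0.205 0.   ]
mw top [0.858 0.2   0.25 ]
bottle base~ [ 0.832 -0.019  0.   ]
pump top [ 0.841 -0.008  0.2  ]
jar1 top [0.862 0.139 0.1  ]
jar2 top [0.866 0.083 0.1  ]
boardedge R [0.487 0.287 0.013]
boardedge T [0.555 0.428 0.013]
B [0.365 0.348 0.013]
L [0.426 0.488 0.013]
```

The fit is good only with the short carton in the left slot: caddy at (0.587, 0.0095), yaw −0.05. Clearances to the microwave, jars and bottle are fine, so I'll check reachability and move in behind the carton.

```bash
cat >> h.py <<'E'
O=np.array([.587,.0095]); YAW=-.0525; YS=.052
Rc=cv2.Rodrigues(np.array([0,0,YAW]))[0]
def W(x,y,z): return Rc@[x,y,0]+[O[0],O[1],z]
def tool(tilt,sg):  # tilt: tool leaned so that it points down and towards the caddy's back
    z=np.array([np.sin(tilt),0,-np.cos(tilt)]); y=np.array([0,sg,0.]); return Rc@np.c_[np.cross(y,z),y,z]
E
python3 - <<'E'
from h import *
for sg in(1,-1):
    for n,p,t in [("via1",[.42,.3,.36],0),("via2",[.42,.05,.36],0),("above",W(.13,YS,.30),0),("behind",W(.13,YS,.165),0),("grip",W(-.044,YS,.152),.7),("lift",W(-.15,YS,.34),.7),("up",W(-.15,YS,.36),0),("place",[.461,.39,.165],0)]:
        q=solver.inverse_kinematics(p,tool(t,sg)); print(sg,n,None if q is None else np.round(q,2).tolist())
sg=1 if solver.inverse_kinematics(W(.13,YS,.165),tool(0,1)) is not None else -1
E
```

```text
1 via1 [-0.27, 0.14, -0.45, 1.7, 0.06, 1.31, 0.79]
1 via2 [-0.09, -0.06, -0.08, 1.9, -0.01, 1.3, 1.34]
1 above [0.03, 0.56, -0.23, 1.26, 0.12, 1.34, 1.32]
1 behind [0.04, 0.66, -0.24, 1.4, 0.17, 1.1, 1.29]
1 grip None
1 lift None
1 up [-0.08, -0.01, -0.14, 1.86, -0.0, 1.29, 1.3]
1 place [-0.42, 0.49, -0.43, 1.73, 0.24, 0.98, 0.58]
-1 via1 [-0.77, 0.12, 0.11, 1.72, -0.01, 1.3, -2.28]
-1 via2 [-0.38, -0.07, 0.18, 1.91, 0.01, 1.3, -1.82]
-1 above [-0.26, 0.56, 0.24, 1.27, -0.13, 1.33, -1.65]
-1 behind [-0.28, 0.66, 0.27, 1.42, -0.18, 1.09, -1.61]
-1 grip None
-1 lift None
-1 up [-0.39, -0.02, 0.18, 1.87, 0.0, 1.29, -1.84]
-1 place [-0.9, 0.45, 0.2, 1.75, -0.11, 0.95, -2.28]
```

```bash
python3 - <<'E'
from h import *
R=tool(0,1)
p=manip.current_eef_pos(); manip.move_straight([p[0],p[1],.36])
manip.command_gripper(0.0)
manip.reach([.42,.3,.36],R); manip.reach([.42,.05,.36],R); 
for t in(.7,.6,.5,.4,.3,.2):
    print(t,[solver.inverse_kinematics(p,tool(t,1)) is not None for p in (W(-.044,YS,.152),W(-.056,YS,.165),W(-.1,YS,.25),W(-.15,YS,.34))])
manip.reach(W(.13,YS,.31),R)
print(manip.current_time_s(),manip.current_gripper_width(),manip.current_eef_pos())
save(eyes.grab_frame("top"),"top1.png")
E
```

```text
0.7 [False, False, False, False]
0.6 [True, True, True, False]
0.5 [True, True, True, False]
0.4 [True, True, True, True]
0.3 [True, True, True, True]
0.2 [True, True, True, True]
7.0667 0.000564132085194301 [0.71909321 0.05560215 0.31059757]
```

View pics/top1.png

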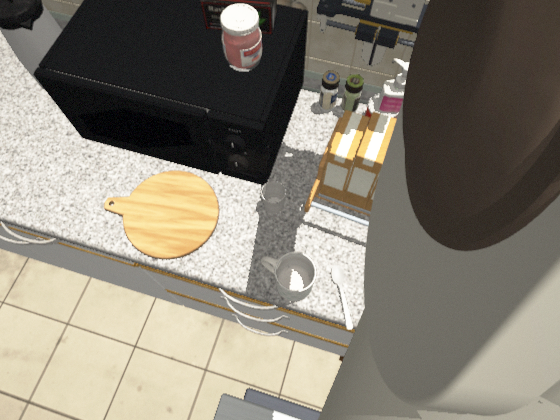

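The picture shows the row undisturbed. The closed fingers are above and behind it at about (375,40), in line with the short carton's slot. Next I'll descend, feel for the back face and tip.

```bash
python3 - <<'E'
from h import *
print("desc",manip.move_straight(W(.130,YS,.166),max_speed=.12,max_force=8))
print("touch",manip.move_straight(W(.106,YS,.166),max_speed=.03,max_force=2.0))
toc=lambda p:Rc.T@(np.array(p)-[O[0],O[1],0])
c=toc(manip.current_eef_pos()); print(c.round(4),manip.current_ft_force().round(2))
# arc about lower front edge (0.001,0.010); tip's front edge bears on the back face
x0=c[0]-.001; h=c[2]-.010
for d in range(4,37,4):
    t=np.radians(d); m=x0*np.cos(t)-h*np.sin(t); z=x0*np.sin(t)+h*np.cos(t)
    s=manip.move_straight(W(.001+m,YS,.010+z),max_speed=.06,max_force=25)
    print(d,s,toc(manip.current_eef_pos()).round(3),manip.current_ft_force().round(1))
    if s: break
manip.hold(.4)
print(manip.current_time_s(),manip.current_ft_force().round(1))
save(eyes.grab_frame("scene"),"scene2.png")
E
```

```text
desc False
touch True
[0.1205 0.0521 0.1662] [ 2.1  -0.04  0.15]
4 False [0.109 0.052 0.174] [2.  0.6 0.7]
8 False [0.097 0.052 0.181] [ 0.7  0.1 -0. ]
12 False [0.085 0.052 0.188] [ 0.8 -0.5 -0. ]
16 False [0.073 0.052 0.193] [ 0.5  0.6 -0.2]
20 False [0.06  0.052 0.198] [1.  0.6 0.1]
24 False [0.046 0.052 0.202] [ 0.1 -0.3  0.4]
28 False [0.033 0.052 0.204] [ 0.6 -0.3  0.1]
32 False [0.019 0.052 0.206] [ 0.4 -0.   0.3]
36 False [0.006 0.052 0.207] [ 0.1  0.2 -0.9]
12.7167 [-0.3  0.5 -0.1]
```

View pics/scene2.png

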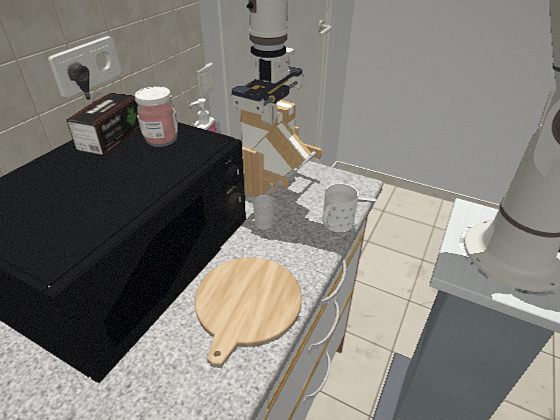

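The short carton is now leaning forward on the rail, its white tape showing near (285,145), and the tall ones still stand. I'll back off, open the fingers, go to the pre-grip pose and look.

```bash
cat >> h.py <<'E'
def pose(pinch,tilt):  # TCP for a pinch point in caddy frame
    d=np.array([np.sin(tilt),0,-np.cos(tilt)]); return W(*(np.array(pinch)+manip.pinch_z*d))
E
python3 - <<'E'
from h import *
p=manip.current_eef_pos(); manip.move_straight([p[0]+.01,p[1],.30])
t=.6; d=np.array([np.sin(t),0,-np.cos(t)]); g=np.array([-.050,YS,.164])
manip.reach(W(-.09,YS,.33),tool(0,1))
manip.command_gripper(.092)
manip.reach(pose(g-.1*d,t),tool(t,1))
f=eyes.grab_frame("scene"); c=f["img"][80:200,210:340]
K=lambda s,u,y,th:np.array(W(-np.sin(th)*s+np.cos(th)*u,YS+y,.018+np.cos(th)*s+np.sin(th)*u))
im=cv2.resize(c,None,fx=5,fy=5,interpolation=cv2.INTER_CUBIC)[:,:,::-1].copy()
for th,col in((.64,(0,0,255)),(.72,(0,255,0))):
    q=proj(f,[K(s,u,.025,th) for s,u in((0,0),(.17,0),(.17,.105),(0,.105))]); print(q.round())
    cv2.polylines(im,[((q-[210,80])*5).astype(np.int32)],True,col,1)
cv2.imwrite("pics/s3.png",im); print(manip.current_time_s())
E
```

```text
[[266. 192.]
 [302. 158.]
 [271. 125.]
 [238. 163.]]
[[266. 192.]
 [306. 163.]
 [277. 127.]
 [240. 161.]]
16.4583
```

View pics/s3.png

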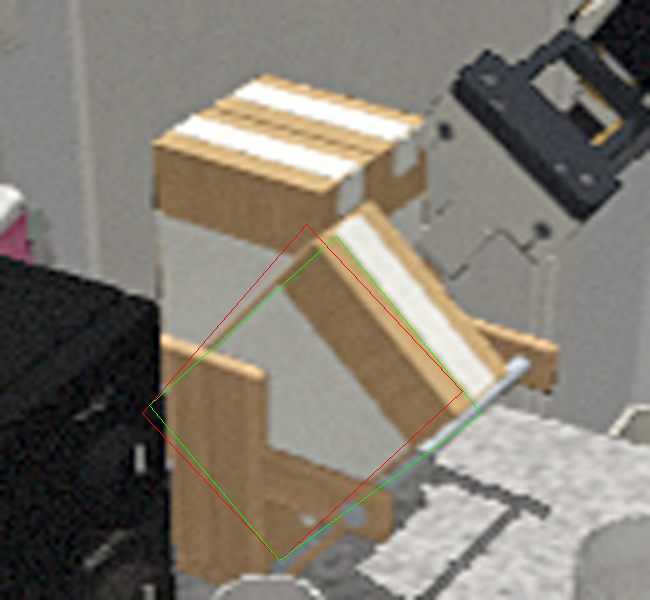

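The green outline (θ = 0.72) matches the carton's slope. Its top end, (318,233)–(463,413) in the crop, sits about 10 mm lower along the axis than I modelled, so I'll grip slightly lower.

```bash
python3 - <<'E'
from h import *
t=.6; d=np.array([np.sin(t),0,-np.cos(t)]); g=np.array([-.051,YS,.158])
manip.move_straight(pose(g-.1*d,t)); 
print("in",manip.move_straight(pose(g,t),max_speed=.08,max_force=8))
manip.command_gripper(.03)
print(manip.current_gripper_width(),manip.current_grip_force(),manip.current_ft_force().round(1))
if manip.current_gripper_width()>.042:
    for k in range(1,3):
        s=manip.move_straight(pose(g+np.array([-.05,0,.10])*k*.8,t),max_speed=.08,max_force=25); print(s,manip.current_ft_force().round(1))
    print(manip.current_gripper_width(),manip.current_grip_force(),manip.current_eef_pos().round(3))
f=eyes.grab_frame("scene"); cv2.imwrite("pics/s4.png",f["img"][:,:,::-1]); print(manip.current_time_s())
for tt in(.6,.3,0,-.12): print(tt,[solver.inverse_kinematics(p,tool(tt,1)) is not None for p in (W(-.131,YS,.33),W(-.15,YS,.36),W(-.15,YS,.38),[.461,.39,.36],[.461,.39,.16])])
E
```

```text
in False
0.049980378051644056 29.790956676006317 [-0.3  1.1 -0.7]
False [ 0.1  0.1 -4. ]
False [ 0.3 -1.  -3.4]
0.049784508025317246 29.803886711597443 [0.469 0.068 0.302]
21.425
0.6 [False, False, False, True, True]
0.3 [True, True, True, True, True]
0 [True, True, True, True, True]
-0.12 [True, True, True, True, True]
```

View pics/s4.png

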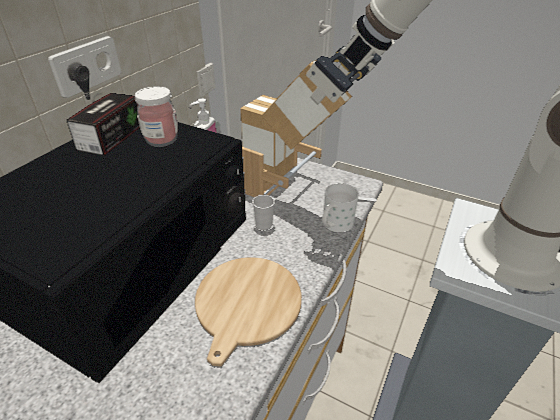

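The carton is gripped and clear, with its underside at about z = 0.2. Mug (341,207), cup (262,212) and the tall cartons are undisturbed. I'll bring it upright and carry it over the board.

```bash
python3 - <<'E'
from h import *
t=-.12; R=tool(t,1)
manip.move_straight(pose([-.16,YS,.36],t),R,max_speed=.1)
p=manip.current_eef_pos(); 
manip.move_straight([.455,.39,p[2]],R,max_speed=.18)
manip.move_straight([.455,.39,.22],R,max_speed=.1)
print(manip.current_gripper_width(),manip.current_eef_pos().round(3),manip.current_time_s(),manip.current_ft_force().round(1))
f=eyes.grab_frame("scene"); save(f,"s5.png"); f2=eyes.grab_frame("top"); save(f2,"t5.png")
for x in(f,f2): print([ (round(d["p"],2),np.multiply(d["at"],[560,420]).round().tolist()) for d in spotter.look_for(x,"short_carton")])
cv2.imwrite("pics/st5.png",np.hstack([cv2.resize(f["img"][150:400,150:400],(400,400),interpolation=cv2.INTER_CUBIC),cv2.resize(f2["img"][80:330,50:300],(400,400),interpolation=cv2.INTER_CUBIC)])[:,:,::-1])
E
```

```text
0.05012114500432144 [0.455 0.39  0.221] 25.6833 [ 0.   0.6 -3.6]
[]
[(0.98, [129.0, 173.0])]
```

View pics/st5.png

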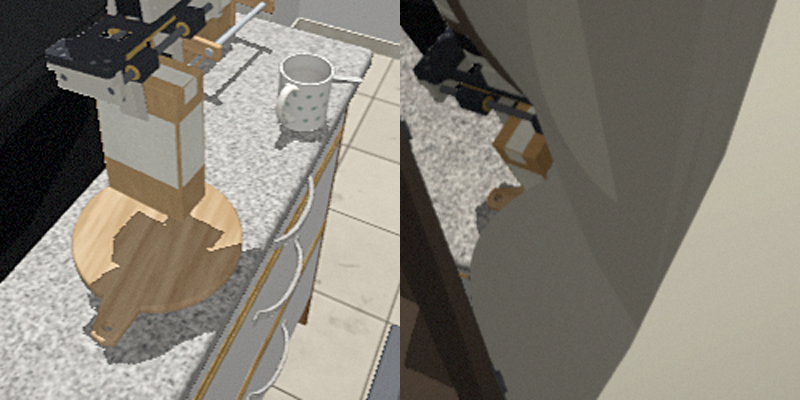

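The carton hangs near upright over the board. Its bottom corners in the scene crop are (105,187), (180,220) and (205,195), with the near front edge passing (178,115). I'll fit the tilt.

```bash
python3 - <<'E'
from h import *
from scipy.optimize import least_squares
f=eyes.grab_frame("scene")
g=cv2.resize(f["img"][215:300,195:290],None,fx=7,fy=7,interpolation=cv2.INTER_CUBIC)
C=lambda u,v:np.array([u/1.6+150,v/1.6+150])
U=np.array([C(105,187),C(180,220),C(205,195)]); E=C(177,115); E2=C(202,110)
def body(p):
    x,y,z,t=p; Rt=Rc@cv2.Rodrigues(np.array([0,t,0.]))[0]   # +t: top leans to +x
    return lambda P:(Rt@np.array(P).T).T+[x,y,z]
def res(p):
    B=body(p); q=proj(f,B([[.0525,.025,0],[-.0525,.025,0],[-.0525,-.025,0]]))
    r=list((q-U).ravel())
    for e,y in((E,.025),(E2,-.025)):
        a,b=proj(f,B([[-.0525,y,.03],[-.0525,y,.15]])); n=np.array([-(b-a)[1],(b-a)[0]]); r.append((e-a)@n/np.linalg.norm(n))
    return r
r=least_squares(res,[.46,.39,.07,0]); print(r.x.round(4),np.round(r.fun,1))
B=body(r.x); im=g[:,:,::-1].copy()
for t,col in((r.x[3],(0,0,255)),(0,(0,255,0))):
    B=body([*r.x[:3],t])
    for L in([[.0525,.025,0],[-.0525,.025,0],[-.0525,-.025,0]],[[-.0525,.025,0],[-.0525,.025,.15]],[[.0525,.025,0],[.0525,.025,.15]],[[-.0525,-.025,0],[-.0525,-.025,.15]]):
        cv2.polylines(im,[((proj(f,B(L))-[195,215]+.5)*7).astype(np.int32)],False,col,1)
cv2.imwrite("pics/s6.png",im)
E
```

```text
[0.462  0.3899 0.0825 0.0144] [ 0.5 -0.3  0.3  1.3 -0.8 -1.   0.6 -0.6]
```

View pics/s6.png

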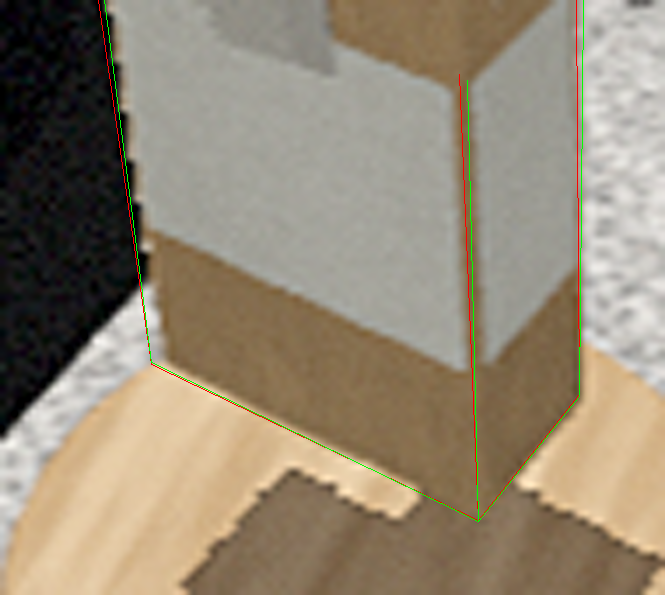

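The carton is upright to within about 1° and centred at (0.462, 0.390), so I'll lower it until it touches.

```bash
python3 - <<'E'
from h import *
p=manip.current_eef_pos(); R=manip.current_tool_rot()
manip.move_straight([p[0],p[1],.172],max_speed=.08)
s=manip.move_straight([p[0],p[1],.135],max_speed=.02,max_force=3); e=manip.current_eef_pos()
print(s,e.round(4),manip.current_ft_force().round(1),manip.current_torque().round(2))
if s:
    manip.command_gripper(.092); print(manip.current_gripper_width())
    manip.move_straight(e-R[:,2]*.06,max_speed=.06)
    q=manip.current_eef_pos(); manip.move_straight([q[0],q[1],.36],max_speed=.15)
    manip.reach([.33,.15,.40],tool(0,1)) 
print(manip.current_time_s())
f=eyes.grab_frame("scene"); f2=eyes.grab_frame("top")
cv2.imwrite("pics/st7.png",np.hstack([cv2.resize(f["img"][80:380,150:400],(380,456),interpolation=cv2.INTER_CUBIC),cv2.resize(f2["img"],(420,315))[:315].copy() if 0 else cv2.copyMakeBorder(cv2.resize(f2["img"],(420,315)),0,141,0,0,cv2.BORDER_CONSTANT)])[:,:,::-1])
E
```

```text
True [0.4548 0.3902 0.1499] [-0.1  0.1  5.1] [-0.05 -0.07 -0.06]
0.0917843452168193
32.0333
```

View pics/st7.png

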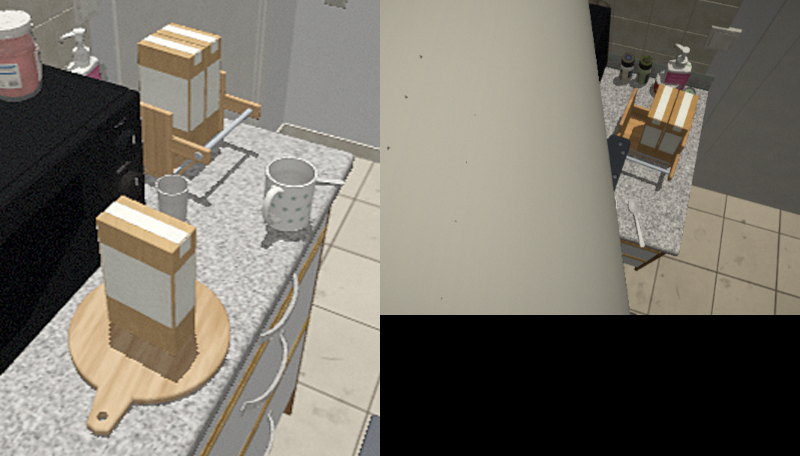

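The carton stands upright and released on the round part of the board at about (150,345). The tall cartons, mug, cup and spoon are in place and the arm is clear.

```bash
python3 -c "
from plant import finish_job
print(finish_job())"
```

```text
the job is handed in; nothing more can be done
None
```

I tipped the short carton onto the rail, lifted it out and set it upright on the round part of the board, let go and moved the arm clear; the job is handed in at about 32 s, but no verdict was shown.

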